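# Run back the chandelier winch in the study

### The arm

A 6-joint arm with a two-finger parallel gripper is mounted at the origin on the work surface. World frame = base frame: x ahead of the robot, y to its left, z up, the work surface at z = 0. Lengths are in m, angles in rad, forces in N, time in s.
With the tool pointing down it reaches from about 0.375 to 0.975 m from the base axis. Payload 3.8 kg.
Tool frame: the origin (TCP) lies on the mounting face of the last link; the fingertips stand 173 mm ahead of it and the grasp point (between the pads) lies 155 mm ahead of it; z points along the fingers, y is the direction in which the jaws open and shut (so a half turn about z gives the same grasp; the last joint's range is limited). The gripper opens to 85 mm and grips with 20 to 120 N. Pads are 22 mm wide; open, the fingers measure 114 mm over their backs; the gripper's body (76 mm by 85 mm) begins 54 mm behind the grasp point. The pads swing forward as they close: fully open they stand 13 mm farther back than shut.
Start: joints at [1.117, 0.264, 1.604, -0, 1.274, -0.037], TCP at [0.273, 0.617, 0.405] pointing down, gripper open.
Joint ranges: [-2.63, 2.63], [-0.94, 2.18], [0.31, 2.57], [-1.31, 4.45], [0, 2.66], [-2.55, 2.55]. Speed limits (rad/s): [2.57, 2.57, 3.14, 3.14, 3.14, 3.14].

### API

Orientations are given as [roll, pitch, yaw] about the fixed x, y, z axes, in that order (R = Rz(yaw) Ry(pitch) Rx(roll)).
In Python, from workcell import observe, read_camera, robot gives the robot as it stands. The module is installed in compiled form; this text tells all that it offers.
- The arm moves only by the tool servo_tool, never from a script. Its argument "steps" is a list of rows, each a list of 5 numbers: the shift along the tool's x, y, z in mm, then the turn about the tool's z in degrees, then the closure, from 0 (fully open) to 1 (shut). In form: [[dx, dy, dz, yaw, gripper], ...]. A call has 1 to 5 rows; each row shifts and turns the commanded pose from where the row before left it, along the tool's axes as they then stand; what a row does not reach is not made up. A row lasts 1/8 s, in which the tool goes at most 62.5 mm and 10.7 degrees, less where a joint would pass 70% of its speed; a pose out of reach is approached as far as the arm can. A call is refused whole if a number of a shift passes 62.5 or a number of a turn 10.7, either way. A call with a gripper value outside its range is refused whole. The fingers move at their own pace and stop on an object; "grip_force" is the grip in N (left out, the last holds). Time passes only in rows, so rows that do not move let the fingers close. It gives the time, the measured TCP pose, the force and the opening at its end, in the units of the state.
- observe(): the state, without advancing time (a new reading comes with each control period).
- read_camera(name): name is "scene" or "top" or "wrist"; returns a dict with "image" (400x640x3 uint8, blue, green, red), "camera_matrix" (3x3 intrinsics, pixels), "xyz" and "orientation" of the camera in the world. Camera axes: x right, y up, looking along -z (the intrinsics and any distortion apply to the point x, -y, -z); pixel columns grow to the right and rows downward; lengths in m; the calibration is good to about 2 mm. A picture is of the moment at which its call begins. There is no depth.
- robot.job_done(): hands the job in, once; it reports no verdict.
The state is a dict: "clock": time; "joint_pos": joint angles; "qvel": joint speeds; "joint_torque": joint torques, N m; "tool_pos": TCP position; "orientation": TCP orientation; "wrist_force": force on the tool from outside, world axes, zero at the start; "moment": the same for the moment, N m; "width": finger opening in m.
Only numpy, scipy, OpenCV 4.12 (cv2) and the standard library are available. Lean on these libraries where they do the work, as an engineer would, in place of code of your own. Each camera call takes 0.05 s, during which the arm holds its last target. There are 200 camera calls.

### The job

Two hoist winches lie on the desk. On the one that has its crank fitted, flick the sprung pawl off the ratchet wheel so that it stays off, then gently turn the drum back with the crank until the crank reaches its stop, and let go. Leave the pawl of the winch without a crank alone.

Things in the scene. Friction and masses are not known exactly. Their poses are not given: they have to be found in the camera images.
- winch: The winch with its crank fitted: fixed 160 x 225 mm plywood board, upright drum, toothed steel ratchet wheel of 100 mm diameter (62 to 74 mm above the desk), pawl beside it, crank on top. Origin: on the drum's axis at desk height; z up. In its frame the pawl's pivot is at x +48, y +38 mm, its peg (pawl on) at x +52, y +88 mm; the crank works on the -x side, away from them.
- winch_pawl (a joint): The sprung pawl of that winch, rad about an upright axis, counter-clockwise from above positive: 0 = nose in the teeth, 0.7 = fully off. An over-centre spring drives it to 0 when below 0.38 and to 0.7 when beyond, where it stays. It takes about 3 N at the peg at the start.
- winch_pawl_peg (a point): Centre of the top of the pawl's upright steel peg, 12 mm in diameter, free from 74 to 112 mm above the desk, 50 mm from the pawl's pivot. To flick the pawl off, push the peg in the winch's -x direction (from its outer side, inward past the drum's side); it goes about 34 mm along an arc. The pawl itself lies 62 to 74 mm above the desk.
- winch_drum (a joint): The drum with its ratchet wheel and crank, rad: 0 = crank at its stop (fully run back), starts at 1.35 to 1.6; seen from above it runs back counter-clockwise. Pawl on: it slips back at most 0.3 before a tooth catches. Pawl off: a friction brake holds it wherever it is left; about 2 N at the crank knob turns it.
- crank_grip (a point): Mid-height of the crank's upright wooden knob, 25 mm in diameter, 94 to 140 mm above the desk (this point at 118), 78 mm from the drum's axis, spinning freely. At drum value q it lies, in the winch's frame, at 240 degrees minus q, counter-clockwise from +x. Crank arm under it: 18 mm wide, top at 92 mm. Stop: square steel post 12 mm thick, top at 92 mm, at x -17, y -60 mm in that frame.
- spare: The other winch, a bystander: the same, fixed, but with no crank, only a square shaft end on top (top at 100 mm). Origin and axes as for the first. The two winches may change places.
- spare_pawl (a joint): The pawl of the winch without a crank, rad; 0 = on, and it must stay on.

How it is judged:
By the outcome, as a careful person would: the job done as asked, in the order asked, and still so for the second after the job is handed in, with the robot touching nothing.
It also fails if it takes over 51 s, if anything falls off the work surface, if the arm or the gripper's body presses on something with over 40 N, if the wrist force passes 120 N, or if a joint passes its speed limit or range.

## Working session

There is one attempt and no reset: what is moved stays moved. The work goes in short steps, Python scripts to look and compute and a tool call to move; the robot and the scene stay as the last step left them, time stands still between calls to the robot, and variables do not carry over. Pictures are saved under pics/ and viewed, about 8 in all and at most 12, crops included, and the job is handed in when it is done.

Besides the shell and the picture viewer there is one more tool, called by a JSON object that holds its "name" and its "arguments", one argument or row to a line. servo_tool: Moves the arm, as the interface text tells. Its arguments: {"type":"object","properties":{"steps":{"type":"array"},"grip_force":{"type":"number"}},"required":["steps"]}

```bash
mkdir -p pics
cat > h.py <<'E'
import numpy as np, cv2
from scipy.spatial.transform import Rotation as R
from workcell import observe, read_camera, robot
def snap(n,f):
    c=read_camera(n); cv2.imwrite(f'pics/{f}.png',c['image'])
    np.savez(f'{f}.npz',**{k:np.array(v) for k,v in c.items()}); return c
def rot(o):
    o=np.array(o); 
    return o if o.shape==(3,3) else (R.from_euler('xyz',o) if o.size==3 else R.from_quat(o)).as_matrix()
def ray(c,u,v,z):
    K=np.array(c['camera_matrix']);d=np.linalg.inv(K)@[u,v,1]
    d=rot(c['orientation'])@(d*[1,-1,-1]);p=np.array(c['xyz']);return p+d*(z-p[2])/d[2]
def proj(c,P):
    q=rot(c['orientation']).T@(np.array(P)-c['xyz'])*[1,-1,-1];q=np.array(c['camera_matrix'])@q;return q[:2]/q[2]
E
python3 - <<'E'
from h import *
s=observe();print(s)
for n in ('top','scene'):
    c=snap(n,n+'0');print({k:c[k] for k in c if k!='image'})
E
```

```text
{'clock': 0.0, 'joint_pos': array([ 1.11711977e+00,  2.64752760e-01,  1.60538853e+00,  1.18046197e-05,
        1.27370027e+00, -3.68889295e-02]), 'qvel': array([-6.51239255e-04, -2.19111775e-04, -7.82534931e-05, -7.67792027e-04,
        9.34782340e-04,  7.26892929e-04]), 'joint_torque': array([-2.49110108e-04, -5.15096569e+01, -3.67316866e+01,  1.96504157e-04,
        1.28473778e-02, -2.75027425e-06]), 'tool_pos': array([0.27309711, 0.61690544, 0.40335401]), 'orientation': array([-3.13934570e+00, -9.42127883e-05,  2.72480145e+00]), 'wrist_force': array([-1.29489694, -0.06149753, -0.12623753]), 'moment': array([-0.03604177,  0.01620145,  0.0307866 ]), 'width': 0.08553938201678285}
{'camera_matrix': array([[401.83475751,   0.        , 318.63345346],
       [  0.        , 401.83475751, 201.83259513],
       [  0.        ,   0.        ,   1.        ]]), 'xyz': array([ 0.46233626, -0.01284251,  0.96708649]), 'orientation': array([ 0.11784693, -0.00494502, -1.59384374])}
{'camera_matrix': array([[462.46829593,   0.        , 326.75958942],
       [  0.        , 462.46829593, 204.99213324],
       [  0.        ,   0.        ,   1.        ]]), 'xyz': array([ 0.86745426, -0.49811699,  0.9606816 ]), 'orientation': array([0.59626059, 0.01411619, 0.53293013])}
```

View pics/top0.png

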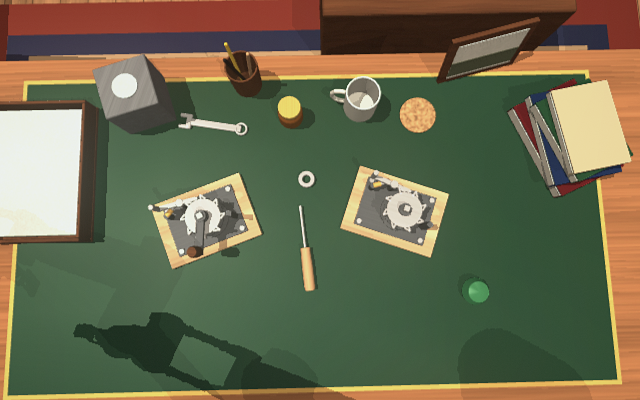

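View pics/scene0.png

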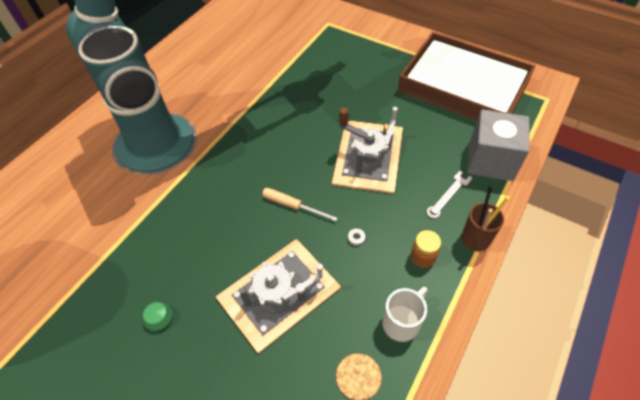

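The top view shows the cranked winch on the left, with its drum at about (202,215), knob at (193,251) and peg at (151,208). The spare is on the right, with its drum at about (404,209). Next I'll view enlarged crops.

Run:
```python
import cv2,numpy as np
a=cv2.imread('pics/top0.png')[165:275,140:270];a=cv2.resize(a,None,fx=5,fy=5,interpolation=cv2.INTER_CUBIC)
cv2.imwrite('pics/topc.png',a)
b=cv2.imread('pics/scene0.png')[95:200,320:420];b=cv2.resize(b,None,fx=5,fy=5,interpolation=cv2.INTER_CUBIC)
cv2.imwrite('pics/scenec.png',b)
```

```text
(no output)
```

View pics/topc.png

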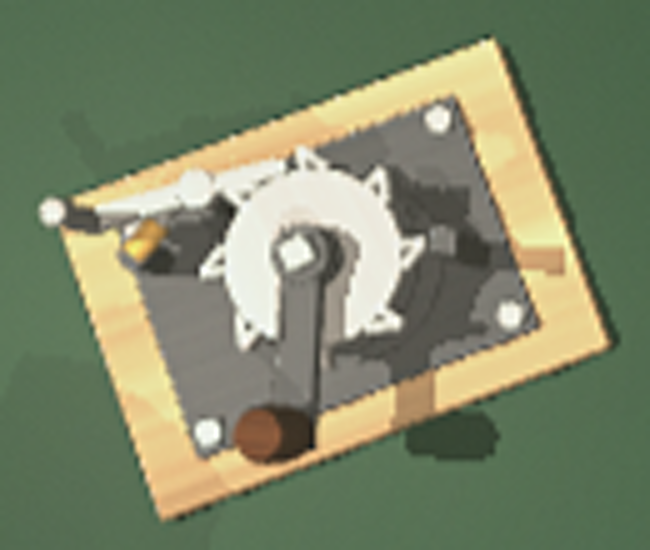

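View pics/scenec.png

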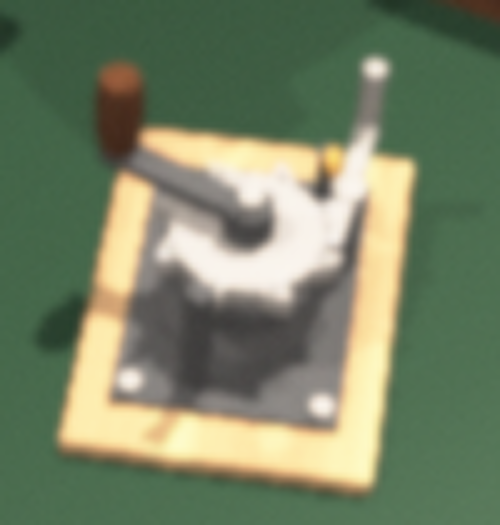

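The crops, converted to full-image pixels, give:

| Point | Top view | Scene view |
|---|---|---|
| Peg top | (150,207) | (395,108.6) |
| Knob top | (191.4,251.6) | (344,110) |
| Shaft top | (198.8,215) | (370,133) |

The knob is at the near side of the board and the peg at the far left.

```bash
cat >> h.py <<'E'
def load(f): return dict(np.load(f'{f}.npz'))
def loc(x,y,o,yaw): 
    c,s=np.cos(yaw),np.sin(yaw);return np.array(o)+[c*x-s*y,s*x+c*y]
E
python3 - <<'E'
from h import *
from scipy.optimize import least_squares
T,S=load('top0'),load('scene0')
px=lambda X,Y,o:np.array([(X+.5)/5-.5+o[0],(Y+.5)/5-.5+o[1]])
t=lambda X,Y:px(X,Y,(140,165)); s=lambda X,Y:px(X,Y,(320,95))
for n,z,a,b in (('peg',.112,t(50,211),s(376,68)),('knob',.14,t(257,433),s(120,76)),('shaft',.1,t(294,250),s(250,190))):
    print(n,ray(T,*a,z).round(4),ray(S,*b,z).round(4))
# board corners top, z unknown
c=[t(493,38),t(612,345),t(162,520),t(60,205)]
for z in (.015,.02):
    P=np.array([ray(T,*q,z)[:2] for q in c]);print(z,P.round(4).tolist(),P.mean(0),np.linalg.norm(np.roll(P,-1,0)-P,axis=1))
# joint fit ox,oy,yaw,q with both cams
def f(p):
    o=p[:2];pts=[((*loc(.052,.088,o,p[2]),.112),t(50,211),s(376,68)),((*o,.1),t(294,250),s(250,190)),
     ((*loc(.078*np.cos(np.pi*4/3-p[3]),.078*np.sin(np.pi*4/3-p[3]),o,p[2]),.14),t(257,433),s(120,76))]
    return np.concatenate([np.r_[proj(T,P)-a,proj(S,P)-b] for P,a,b in pts])
r=least_squares(f,[.47,.3,.3,1.5]);print(r.x,r.fun.round(1))
o,y,q=r.x[:2],r.x[2],r.x[3]
print('peg',loc(.052,.088,o,y),'piv',loc(.048,.038,o,y))
for k in np.linspace(q,0,6): print('knob q',k.round(2),loc(.078*np.cos(np.pi*4/3-k),.078*np.sin(np.pi*4/3-k),o,y))
E
```

```text
peg [0.5609 0.3417 0.112 ] [0.5632 0.3393 0.112 ]
knob [0.4646 0.2434 0.14  ] [0.4652 0.2436 0.14  ]
shaft [0.5429 0.241  0.1   ] [0.5418 0.242  0.1   ]
0.015 [[0.651, 0.1716], [0.5024, 0.1153], [0.4256, 0.3259], [0.5748, 0.3772]] [0.53845506 0.24750358] [0.1588914  0.2241052  0.15779537 0.21932692]
0.02 [[0.65, 0.1706], [0.5022, 0.1147], [0.4258, 0.3241], [0.5742, 0.3752]] [0.53805532 0.24613634] [0.15805697 0.22292829 0.15696669 0.2181751 ]
[0.54264997 0.2409839  0.3464963  1.42648107] [ 0.1 -0.4 -0.2 -0.7 -0.   0.1  0.1  0.4 -0.1 -0.  -0.2 -0.1]
peg [0.56167434 0.34141335] piv [0.57489228 0.29302651]
knob q 1.43 [0.46469189 0.24354085]
knob q 1.14 [0.46712346 0.22149684]
knob q 0.86 [0.47566084 0.20102823]
knob q 0.57 [0.48961384 0.18378977]
knob q 0.29 [0.50785447 0.17117507]
knob q 0.0 [0.52890808 0.16420395]
```

{"name": "servo_tool", "arguments": {
  "steps": [
    [0, 0, 0, -8.75, 1],
    [0, 0, 0, -8.75, 1],
    [0, 0, 0, -8.75, 1],
    [0, 0, 0, -8.75, 1],
    [0, 0, 0, -8.75, 1]
  ],
  "grip_force": 20
}}

```text
clock: 0.72
tool_pos: [0.2732, 0.617, 0.4038]
orientation: [-3.141, -0.001, -2.79]
wrist_force: [-0.1, 0.3, -0.4]
width: 0.0002
```

{"name": "servo_tool", "arguments": {
  "steps": [
    [-27, -45, 0, 0, 1],
    [-27, -45, 0, 0, 1],
    [-27, -45, 0, 0, 1],
    [-27, -45, 0, 0, 1],
    [-27, -45, 0, 0, 1]
  ]
}}

```text
clock: 1.35
tool_pos: [0.4777, 0.4502, 0.4041]
orientation: [-3.141, -0.001, -2.795]
wrist_force: [0.5, 1.5, -0.0]
width: 0.0001
```

{"name": "servo_tool", "arguments": {
  "steps": [
    [-27, -45, 0, 0, 1],
    [-27, -45, 0, 0, 1],
    [-27, -45, 0, 0, 1],
    [0, 0, 0, 0, 1],
    [0, 0, 0, 0, 1]
  ]
}}

```text
clock: 1.98
tool_pos: [0.5986, 0.3519, 0.4039]
orientation: [3.141, -0.002, -2.796]
wrist_force: [-0.7, 0.2, -0.9]
width: -0.0
```

```bash
cat >> h.py <<'E'
O,Y=np.array([.54265,.24098]),.3465
def rel(tx,ty,tz=None):
    "tool-axis shift (mm) to local target (m)"
    s=observe();r=rot(s['orientation']);p=s['tool_pos'];w=loc(tx,ty,O,Y)
    d=np.array([*w,p[2] if tz is None else tz])-p
    l=loc(0,0,[0,0],0);a=p[:2]-O;c,sn=np.cos(Y),np.sin(Y)
    print('clk',round(s['clock'],2),'pos',p.round(4),'local',(np.array([c*a[0]+sn*a[1],-sn*a[0]+c*a[1]])*1e3).round(1),'rpy',np.array(s['orientation']).round(3),'F',np.array(s['wrist_force']).round(1))
    print('shift mm',(r.T@d*1e3).round(1))
E
python3 -c "
from h import *
rel(.092,.085,.263)"
```

```text
clk 1.98 pos [0.5986 0.3519 0.4039] local [90.3 85.4] rpy [ 3.141e+00 -2.000e-03 -2.796e+00] F [-0.7  0.2 -0.9]
shift mm [ -2.   -0.4 140.9]
```

Descend beside the peg, with the tips at about 90 mm, then check with the scene camera.

{"name": "servo_tool", "arguments": {
  "steps": [
    [-2, 0, 40, 0, 1],
    [0, 0, 40, 0, 1],
    [0, 0, 35, 0, 1],
    [0, 0, 26, 0, 1],
    [0, 0, 0, 0, 1]
  ]
}}

```text
clock: 2.6
tool_pos: [0.5981, 0.3534, 0.2604]
orientation: [-3.141, -0.007, -2.793]
wrist_force: [0.1, 0.9, 0.2]
width: -0.0
```

```bash
python3 -c "
from h import *
rel(.04,.083,.263)
T=snap('top','t1')['image'][150:290,110:270];S=snap('scene','s1')['image'][60:200,310:470]
cv2.imwrite('pics/c1.png',np.vstack([cv2.resize(i,(480,300) if 0 else (340,298),interpolation=2) for i in (T,S)]))"
```

```text
clk 2.6 pos [0.5981 0.3534 0.2604] local [90.3 86.9] rpy [-3.141 -0.007 -2.793] F [0.1 0.9 0.2]
shift mm [50.3 -3.8 -2.3]
```

View pics/c1.png

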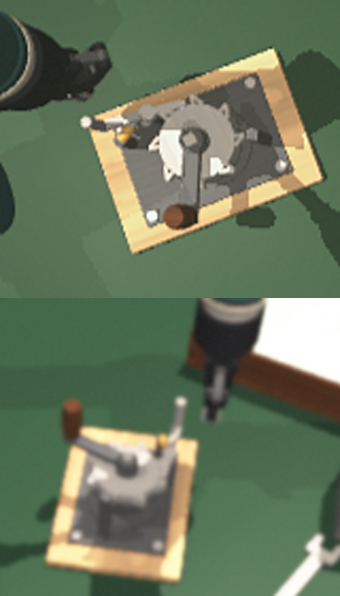

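Viewed 5 so far: the closed fingers stand outside the peg on its +x side (crop: tips (95,60), peg (87,122)). Now I'll push.

{"name": "servo_tool", "arguments": {
  "steps": [
    [8, -2, 0, 0, 1],
    [8, -1, 0, 0, 1],
    [6, 0, 0, 0, 1],
    [5, 0, 0, 0, 1],
    [5, 0, 0, 0, 1]
  ]
}}

```text
clock: 3.32
tool_pos: [0.5718, 0.3394, 0.2645]
orientation: [3.141, 0.003, -2.795]
wrist_force: [2.3, 3.0, 1.2]
width: 0.0003
```

{"name": "servo_tool", "arguments": {
  "steps": [
    [5, 0, 0, 0, 1],
    [5, 0, 0, 0, 1],
    [4, 0, 0, 0, 1],
    [3, 0, 0, 0, 1],
    [0, 0, 0, 0, 1]
  ]
}}

```text
clock: 3.95
tool_pos: [0.5552, 0.3331, 0.2634]
orientation: [-3.141, -0.001, -2.795]
wrist_force: [0.9, 0.2, -0.1]
width: -0.0
```

```bash
python3 -c "
from h import *
rel(.04,.083,.262)
T=snap('top','t2')['image'][150:290,110:270];S=snap('scene','s2')['image'][60:200,310:470]
cv2.imwrite('pics/c2.png',np.vstack([cv2.resize(i,(480,300) if 0 else (340,298),interpolation=2) for i in (T,S)]))"
```

```text
clk 3.95 pos [0.5552 0.3331 0.2634] local [43.1 82.3] rpy [-3.141e+00 -1.000e-03 -2.795e+00] F [ 0.9  0.2 -0.1]
shift mm [3.1 0.7 1.4]
```

Contact force has dropped, so the pawl has probably snapped over. I'll push 2 mm more, back off outward, and look.

{"name": "servo_tool", "arguments": {
  "steps": [
    [2, 0, 0, 0, 1],
    [0, 0, 0, 0, 1],
    [-15, 0, 0, 0, 1],
    [-25, 0, 0, 0, 1],
    [0, 0, -50, 0, 1]
  ]
}}

```text
clock: 4.68
tool_pos: [0.5916, 0.3458, 0.3078]
orientation: [-3.14, -0.01, -2.795]
wrist_force: [-0.3, 0.8, 0.5]
width: 0.0001
```

{"name": "servo_tool", "arguments": {
  "steps": [
    [0, 0, -50, 0, 0.5],
    [0, 0, -10, 0, 0.5]
  ]
}}

```text
clock: 4.92
tool_pos: [0.5936, 0.3472, 0.3794]
orientation: [3.14, 0.01, -2.795]
wrist_force: [0.5, 1.2, -0.0]
width: 0.0358
```

```bash
python3 -c "
from h import *
o=observe();print(o['width'])
rel(-.06,-.05,.32)
T=snap('top','t2')['image'][150:290,110:270];S=snap('scene','s2')['image'][60:200,310:470]
cv2.imwrite('pics/c2.png',np.vstack([cv2.resize(i,(340,298),interpolation=2) for i in (T,S)]))"
```

```text
0.03583445556197265
clk 4.92 pos [0.5936 0.3472 0.3794] local [84.  82.6] rpy [ 3.14   0.01  -2.795] F [ 0.5  1.2 -0. ]
shift mm [ 144.6 -132.6   57.9]
```

View pics/c2.png

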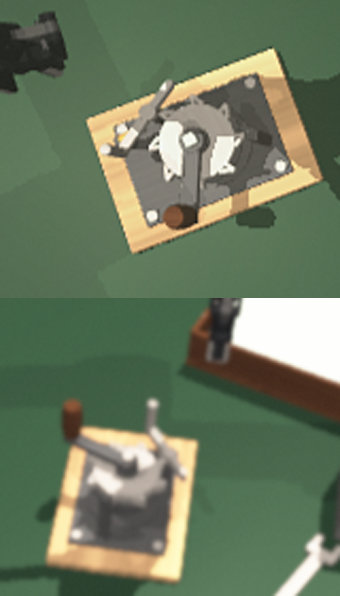

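Viewed 6: the pawl is off and stays off after retreat (peg now at crop (105,148), nose swung out at (165,88)). The knob hasn't moved. Next, go over the knob.

{"name": "servo_tool", "arguments": {
  "steps": [
    [39, -13, 0, 0, 0.4],
    [39, -13, 0, 0, 0.4],
    [39, -14, 0, 0, 0.4],
    [39, -14, 0, 0, 0.4],
    [0, 0, 0, 10, 0.4]
  ]
}}

```text
clock: 5.65
tool_pos: [0.4602, 0.2405, 0.3706]
orientation: [-3.14, -0.006, -2.974]
wrist_force: [1.0, -0.0, -0.2]
width: 0.0512
```

{"name": "servo_tool", "arguments": {
  "steps": [
    [0, 0, 0, 10, 0.4],
    [0, 0, 0, 2, 0.4],
    [0, 0, 0, 0, 0.4],
    [0, 0, 0, 0, 0.4]
  ]
}}

```text
clock: 6.15
tool_pos: [0.463, 0.2424, 0.3731]
orientation: [-3.141, -0.001, 3.106]
wrist_force: [-0.1, 0.7, -1.2]
width: 0.0514
```

```bash
python3 -c "
from h import *
o=observe();print(o['width'])
rel(-.0725,.0288,.278)
w=snap('wrist','w3');print(w['xyz'],w['orientation']);T=load('top0')
t=snap('top','t3')
a=w['image'];cv2.imwrite('pics/c3.png',np.hstack([cv2.resize(a,(400,250)),cv2.resize(t['image'][180:290,110:270],(364,250),interpolation=2)]))"
```

```text
0.05138928497054792
clk 6.15 pos [0.463  0.2424 0.3731] local [-74.4  28.4] rpy [-3.141e+00 -1.000e-03  3.106e+00] F [-0.1  0.7 -1.2]
shift mm [-1.7  1.1 95.1]
[0.39236174 0.2442682  0.34189618] [-2.82715389e-01  1.25800656e-03  1.53552240e+00]
```

View pics/c3.png

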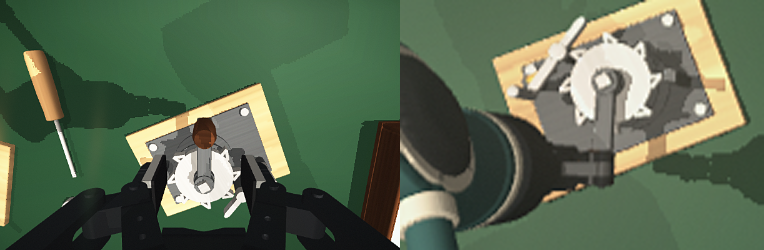

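Viewed 7: in the wrist view the knob at (204,133) is centred between the open jaws. Descend and cage it.

{"name": "servo_tool", "arguments": {
  "steps": [
    [-2, 1, 35, 0, 0.4],
    [0, 0, 35, 0, 0.4],
    [0, 0, 25, 0, 0.4],
    [0, 0, 0, 0, 0.6],
    [0, 0, 0, 0, 0.6]
  ]
}}

```text
clock: 6.88
tool_pos: [0.4655, 0.2436, 0.2797]
orientation: [3.141, 0.001, 3.105]
wrist_force: [-0.0, -0.6, -0.0]
width: 0.034
```

```bash
python3 -c "
from h import *
print(observe()['width'])
rel(-.0725,.0288,.276)
w=snap('wrist','w4');t=snap('scene','s4')
cv2.imwrite('pics/c4.png',np.hstack([cv2.resize(w['image'],(400,250)),cv2.resize(t['image'][70:180,290:450],(364,250),interpolation=2)]))
w=load('w3');print(ray(w,204*1.6,125*1.6,.14))"
```

```text
0.03404640831499922
clk 6.88 pos [0.4655 0.2436 0.2797] local [-71.7  28.6] rpy [3.141e+00 1.000e-03 3.105e+00] F [-0.  -0.6 -0. ]
shift mm [ 0.8 -0.2  3.7]
[0.45122418 0.24244322 0.14      ]
```

View pics/c4.png

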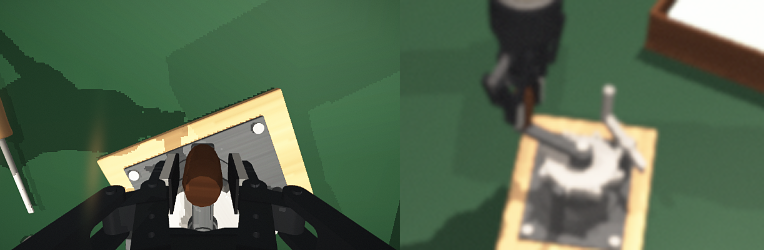

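Viewed 8: the knob sits between the pads (203,175). Turn counter-clockwise along the arc.

{"name": "servo_tool", "arguments": {
  "steps": [
    [0, -4, 2, -3, 0.6],
    [-0.1, -4.1, 0, -3, 0.6],
    [-0.1, -4.1, 0, -3, 0.6],
    [-0.1, -4.1, 0, -3, 0.6],
    [-0.1, -4.1, 0, -3, 0.6]
  ]
}}

```text
clock: 7.6
tool_pos: [0.4672, 0.2235, 0.2782]
orientation: [3.14, 0.002, -2.915]
wrist_force: [-1.1, 2.1, 0.6]
width: 0.0339
```

{"name": "servo_tool", "arguments": {
  "steps": [
    [-0.1, -4.1, 0, -3, 0.6],
    [-0.1, -4.1, 0, -3, 0.6],
    [-0.1, -4.1, 0, -3, 0.6],
    [-0.1, -4.1, 0, -3, 0.6],
    [-0.1, -4.1, 0, -3, 0.6]
  ]
}}

```text
clock: 8.22
tool_pos: [0.4742, 0.2042, 0.2782]
orientation: [3.141, 0.002, -2.653]
wrist_force: [-0.7, 0.6, -0.7]
width: 0.0345
```

```bash
python3 -c "
from h import *
rel(-.0725,.0288,.276)
s=observe();a=s['tool_pos'][:2]-O;print(np.hypot(*a),np.degrees(np.arctan2(a[1],a[0])),np.degrees(s['orientation'][2]))"
```

```text
clk 8.22 pos [0.4742 0.2042 0.2782] local [-76.8 -11.3] rpy [ 3.141e+00  2.000e-03 -2.653e+00] F [-0.7  0.6 -0.7]
shift mm [-9.9 39.1  2.2]
0.07764551937068993 -151.7631536268436 -152.0335664215603
```

Tracking is good (radius 77.6 mm, angle 208°). The stop is at a knob angle of about 260°, and the pushing pad should lag a few degrees.

{"name": "servo_tool", "arguments": {
  "steps": [
    [-0.1, -4.1, 0, -3, 0.6],
    [-0.1, -4.1, 0, -3, 0.6],
    [-0.1, -4.1, 0, -3, 0.6],
    [-0.1, -4.1, 0, -3, 0.6],
    [-0.1, -4.1, 0, -3, 0.6]
  ]
}}

```text
clock: 8.85
tool_pos: [0.486, 0.1874, 0.2781]
orientation: [-3.142, 0.002, -2.392]
wrist_force: [-0.6, 2.0, 0.0]
width: 0.0341
```

{"name": "servo_tool", "arguments": {
  "steps": [
    [-0.1, -4.1, 0, -3, 0.6],
    [-0.1, -4.1, 0, -3, 0.6],
    [-0.1, -4.1, 0, -3, 0.6],
    [-0.1, -4.1, 0, -3, 0.6],
    [-0.1, -4.1, 0, -3, 0.6]
  ]
}}

```text
clock: 9.48
tool_pos: [0.5017, 0.1743, 0.2782]
orientation: [-3.141, 0.002, -2.13]
wrist_force: [-1.8, -0.2, -0.2]
width: 0.0344
```

{"name": "servo_tool", "arguments": {
  "steps": [
    [-0.1, -4.1, 0, -3, 0.6],
    [-0.1, -4.1, 0, -3, 0.6],
    [-0.1, -4.1, 0, -3, 0.6],
    [-0.1, -4.1, 0, -3, 0.6],
    [-0.1, -4.1, 0, -3, 0.6]
  ]
}}

```text
clock: 10.1
tool_pos: [0.5186, 0.1718, 0.278]
orientation: [-3.135, -0.007, -1.876]
wrist_force: [-2.2, 0.4, 1.1]
width: 0.0345
```

```bash
cat > a.py <<'E'
from h import *
s=observe();a=s['tool_pos'][:2]-O;F=s['wrist_force'];yw=s['orientation'][2]
print(s['clock'],s['tool_pos'],np.hypot(*a),np.degrees(np.arctan2(a[1],a[0]))%360,np.degrees(yw)%360,F.round(1),'tool y force',(rot(s['orientation']).T@F).round(1))
E
python3 a.py
```

```text
10.1 [0.51862499 0.17178024 0.27796986] 0.07325167464027645 250.8538500982625 252.48962693614908 [-2.2  0.4  1.1] tool y force [ 0.3  2.2 -1.1]
```

{"name": "servo_tool", "arguments": {
  "steps": [
    [2, -4, 0, -3, 0.6],
    [1.5, -3, 0, -2, 0.6],
    [0, 0, 0, 0, 0.6]
  ]
}}

```text
clock: 10.48
tool_pos: [0.5167, 0.1887, 0.2757]
orientation: [-3.118, -0.036, -1.815]
wrist_force: [0.5, -0.5, -0.3]
width: 0.0344
```

```bash
python3 a.py
```

```text
10.475 [0.516659   0.18871161 0.27568756] 0.05837393812785593 243.5606617159068 255.99860009999492 [ 0.5 -0.5 -0.3] tool y force [ 0.4 -0.6  0.3]
```

```bash
python3 -c "
from h import *
s=observe();print(s['joint_pos'].round(3),s['joint_torque'].round(1))
w=snap('wrist','w5');t=snap('scene','s5')
cv2.imwrite('pics/c5.png',np.hstack([cv2.resize(w['image'],(400,250)),cv2.resize(t['image'][70:180,290:450],(364,250),interpolation=2)]))"
```

```text
[ 0.319  0.147  1.998 -0.051  0.997 -2.551] [  0.2 -40.6 -32.4  -0.2  -0.    0. ]
```

View pics/c5.png

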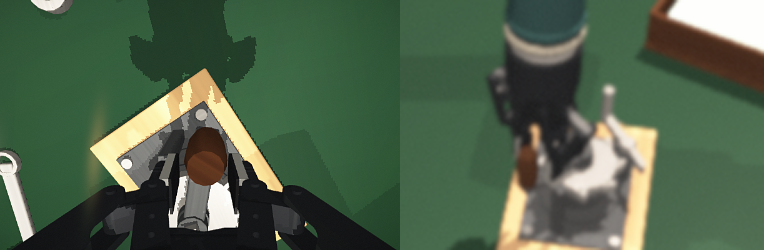

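Viewed 9: the knob is still between the pads at (207,155), but joint 6 has reached the end of its range, so the tool slid inward. I'll open the jaws wider and turn back the wrist, then finish at a fixed yaw, since the knob spins freely.

{"name": "servo_tool", "arguments": {
  "steps": [
    [0, 0, 0, 3, 0.4],
    [0, 0, 0, 8, 0.4],
    [0, 0, 0, 8, 0.4],
    [0, 0, 0, 0, 0.4]
  ]
}}

```text
clock: 11.08
tool_pos: [0.5168, 0.1876, 0.2756]
orientation: [-3.108, -0.027, -2.148]
wrist_force: [-0.4, 0.3, 1.2]
width: 0.0514
```

```bash
python3 a.py; python3 -c "
from h import *
s=observe();print(s['joint_pos'].round(3));
for a in (250,255,260): 
    a=np.radians(a);w=O+.078*np.array([np.cos(a),np.sin(a)]);print(a,w,(rot(s['orientation']).T@(np.r_[w,.277]-s['tool_pos'])*1e3).round(1))
w=snap('wrist','w6');
for z in (.14,): print(w['xyz'],w['orientation'])
cv2.imwrite('pics/c6.png',w['image'])"
```

```text
11.075 [0.51678929 0.18755353 0.27558171] 0.05935624790352741 244.17102670239893 236.95210795625184 [-0.4  0.3  1.2] tool y force [ 0.   0.5 -1.2]
[ 0.316  0.147  1.998 -0.051  0.998 -2.221]
4.363323129985824 [0.51597243 0.16768398] [ 17.1 -10.2  -0.6]
4.4505895925855405 [0.52246211 0.16563779] [ 15.3 -16.7  -0.5]
4.537856055185257 [0.52910544 0.164165  ] [ 12.9 -23.1  -0.3]
[0.47876026 0.12640817 0.24628617] [-0.25555315  0.03472701  2.56593134]
```

View pics/c6.png

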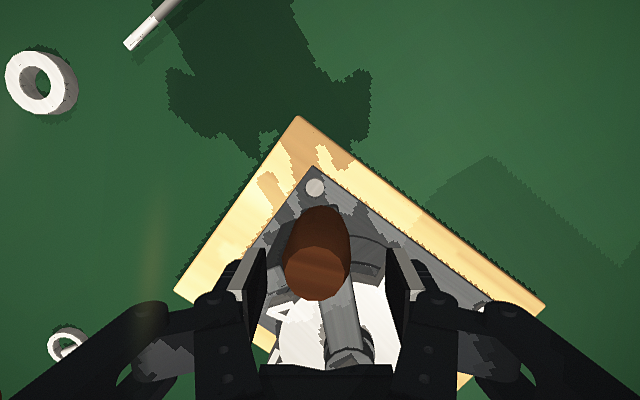

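```bash
cat > b.py <<'E'
from h import *
s=observe();r=rot(s['orientation']);g=s['tool_pos']+r@[0,0,.155];a=g[:2]-O
print(s['clock'],'grasp',g.round(4),'rad',np.hypot(*a).round(4),'ang',(np.degrees(np.arctan2(a[1],a[0]))%360).round(1),'toolx ang',(np.degrees(np.arctan2(r[1,0],r[0,0]))%360).round(1),'Ftool',(r.T@s['wrist_force']).round(1),'j6',s['joint_pos'][5].round(3))
for d in (246,250,255,260,264):
    t=np.radians(d);w=np.r_[O+.078*np.array([np.cos(t),np.sin(t)]),.12];print(d,(r.T@(w-g)*1e3).round(1))
E
python3 b.py; python3 -c "
from h import *
k=ray(load('w6'),316,273,.14);a=k[:2]-O;print(k,np.hypot(*a),np.degrees(np.arctan2(a[1],a[0]))%360)"
```

```text
11.125 grasp [0.5189 0.1813 0.1207] rad 0.0642 ang 248.2 toolx ang 237.0 Ftool [ 0.3 -0.   0.6] j6 -2.223
246 [14.   0.4  1.1]
250 [13.  -5.   1.3]
255 [ 11.2 -11.5   1.4]
260 [  8.8 -17.9   1.6]
264 [  6.5 -22.8   1.7]
[0.51313034 0.16684548 0.14      ] 0.07979559796173867 248.2880236479692
```

{"name": "servo_tool", "arguments": {
  "steps": [
    [7, -1.5, 0, 0, 0.4],
    [6.5, -1.5, 0, 0, 0.5],
    [0, 0, 0, 0, 0.6],
    [0, 0, 0, 0, 0.6]
  ]
}}

```text
clock: 11.62
tool_pos: [0.512, 0.1747, 0.2762]
orientation: [-3.108, -0.026, -2.149]
wrist_force: [0.2, -0.5, 0.5]
width: 0.0344
```

{"name": "servo_tool", "arguments": {
  "steps": [
    [-1, -4, 0, 0, 0.6],
    [-1, -4, 0, 0, 0.6],
    [-1, -4, 0, 0, 0.6],
    [-1, -3, 0, 0, 0.6],
    [0, 0, 0, 0, 0.6]
  ]
}}

```text
clock: 12.25
tool_pos: [0.5271, 0.1699, 0.2765]
orientation: [-3.108, -0.026, -2.149]
wrist_force: [0.3, 0.9, 0.3]
width: 0.0342
```

```bash
python3 b.py
```

```text
12.25 grasp [0.5292 0.1636 0.1216] rad 0.0785 ang 260.1 toolx ang 236.9 Ftool [-0.9  0.2 -0.3] j6 -2.256
246 [ 4.8 18.7  1.1]
250 [ 3.8 13.3  1.2]
255 [2.  6.8 1.4]
260 [-0.4  0.4  1.6]
264 [-2.8 -4.5  1.7]
```

Now creep the last few mm and watch the force.

{"name": "servo_tool", "arguments": {
  "steps": [
    [-1, -2, 0, 0, 0.6],
    [-1, -2, 0, 0, 0.6],
    [0, 0, 0, 0, 0.6]
  ]
}}

```text
clock: 12.62
tool_pos: [0.5313, 0.1695, 0.2766]
orientation: [-3.108, -0.026, -2.149]
wrist_force: [-1.0, 1.0, -0.8]
width: 0.0338
```

```bash
python3 b.py
```

```text
12.625 grasp [0.5334 0.1632 0.1217] rad 0.0783 ang 263.2 toolx ang 236.9 Ftool [-0.3  1.4  0.7] j6 -2.259
246 [ 6.8 22.4  1.1]
250 [ 5.8 17.1  1.3]
255 [ 3.9 10.5  1.5]
260 [1.5 4.2 1.6]
264 [-0.8 -0.8  1.7]
```

{"name": "servo_tool", "arguments": {
  "steps": [
    [-0.5, -1, 0, 0, 0.6],
    [-0.5, -1, 0, 0, 0.6],
    [0, 0, 0, 0, 0.6]
  ]
}}

```text
clock: 13.0
tool_pos: [0.5333, 0.1693, 0.2765]
orientation: [-3.109, -0.027, -2.149]
wrist_force: [-2.5, 2.1, -1.9]
width: 0.034
```

{"name": "servo_tool", "arguments": {
  "steps": [
    [-0.5, -1, 0, 0, 0.6],
    [0, -0.5, 0, 0, 0.6],
    [0, 0, 0, 0, 0.6]
  ]
}}

```text
clock: 13.38
tool_pos: [0.5341, 0.1693, 0.2764]
orientation: [-3.111, -0.027, -2.149]
wrist_force: [-5.9, 3.7, 0.9]
width: 0.0342
```

```bash
python3 b.py
```

```text
13.375 grasp [0.5357 0.1632 0.1216] rad 0.0781 ang 264.9 toolx ang 236.9 Ftool [ 0.2  7.  -1.1] j6 -2.262
246 [ 8.  24.3  1. ]
250 [ 7.  19.   1.2]
255 [ 5.2 12.5  1.3]
260 [2.8 6.1 1.5]
264 [0.5 1.2 1.5]
```

Force is rising while the motion stalls: that's the stop. One more mm to confirm.

{"name": "servo_tool", "arguments": {
  "steps": [
    [0, -1, 0, 0, 0.6],
    [0, 0, 0, 0, 0.6],
    [0, 0, 0, 0, 0.6]
  ]
}}

```text
clock: 13.75
tool_pos: [0.5344, 0.1691, 0.2764]
orientation: [-3.113, -0.028, -2.149]
wrist_force: [-7.5, 5.8, 2.6]
width: 0.0343
```

```bash
python3 b.py|head -1
```

```text
13.75 grasp [0.5358 0.1631 0.1215] rad 0.0782 ang 265.0 toolx ang 236.9 Ftool [-0.6  9.4 -2.9] j6 -2.264
```

{"name": "servo_tool", "arguments": {
  "steps": [
    [0, 3, 0, 0, 0.55],
    [0, 3, 0, 0, 0.4],
    [0, 0, 0, 0, 0.35],
    [0, 0, -10, 0, 0.35],
    [0, 0, -30, 0, 0.35]
  ]
}}

```text
clock: 14.38
tool_pos: [0.5295, 0.1728, 0.3157]
orientation: [-3.111, -0.029, -2.149]
wrist_force: [0.1, 0.8, -0.1]
width: 0.0553
```

{"name": "servo_tool", "arguments": {
  "steps": [
    [0, 0, -50, 0, 0.35],
    [0, 0, -40, 0, 0.35],
    [-60, 0, -20, 0, 0.35],
    [-60, 60, 0, 0, 0.35],
    [-60, 60, 0, 0, 0.35]
  ]
}}

```text
clock: 15.0
tool_pos: [0.5358, 0.3508, 0.421]
orientation: [-3.107, -0.024, -2.15]
wrist_force: [0.5, 0.9, -0.6]
width: 0.0555
```

{"name": "servo_tool", "arguments": {
  "steps": [
    [-40, 60, 0, 0, 0.35],
    [0, 60, 0, 0, 0.35],
    [0, 0, 0, 0, 0.35],
    [0, 0, 0, 0, 0.35]
  ]
}}

```text
clock: 15.5
tool_pos: [0.4606, 0.4396, 0.4154]
orientation: [-3.107, -0.026, -2.148]
wrist_force: [-0.3, -0.4, -0.3]
width: 0.0553
```

```bash
python3 b.py|head -1; python3 -c "
from h import *
t=snap('top','t7')['image'];s=snap('scene','s7')['image']
cv2.imwrite('pics/c7.png',np.hstack([cv2.resize(t[165:275,140:270],(390,330),interpolation=2),cv2.resize(s[70:190,310:450],(385,330),interpolation=2)]))"
```

```text
15.5 grasp [0.4629 0.4334 0.2606] rad 0.2083 ang 112.5 toolx ang 236.9 Ftool [0.5 0.1 0.3] j6 -1.819
```

View pics/c7.png

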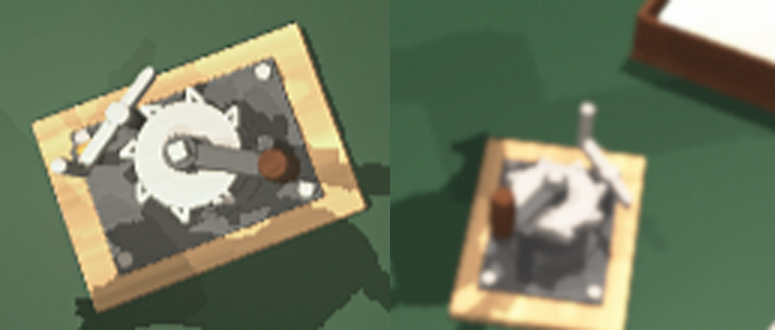

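Viewed 11: the pawl is off (peg at crop (58,166), nose clear of the teeth) and the crank has swung round, with the knob at crop (273,163). Check its angle against the stop.

```bash
python3 -c "
from h import *
T=load('t7')
for (u,v) in ((273,163),(271,163)):
    k=ray(T,(u+.5)/3-.5+140,(v+.5)/3-.5+165,.14);a=k[:2]-O;d=np.degrees(np.arctan2(a[1],a[0]))%360;print(k,np.hypot(*a),d,'q',np.radians(240+np.degrees(Y)-d))
a,b=[cv2.cvtColor(load(f)['image'],6)[165:265,335:455].astype(int) for f in ('top0','t7')];print('spare diff',np.abs(a-b).mean(),(np.abs(a-b)>40).sum())"
```

```text
[0.52860805 0.16280163 0.14      ] 0.07942942458438704 259.81743377189395 q 0.0006205313845316505
[0.52863915 0.16417314 0.14      ] 0.07807430966674701 259.6619667043372 q 0.0033339435918172586
spare diff 1.0395833333333333 0
```

q ≈ 0.00, so the crank is at its stop. The spare is unchanged and the arm is clear of both winches, so I'm handing in.

```bash
python3 -c "
from h import *
robot.job_done()"
```

```text
the job is handed in; nothing more can be done
```

The job is done and handed in at about 15.6 s of the 51 s allowed. I pushed the pawl's peg off with closed fingers, then ran the crank back to its stop in a loose jaw cage, let go and moved the arm away.

**Last checks:**
- **Pawl:** the final image shows it off, with its nose clear of the teeth. It had stayed off after the fingers left it.
- **Crank:** the camera puts the drum at about 0.00 rad, at its stop. At the stop the push force rose to about 9 N while the tool stopped moving.
- **Spare winch:** its image shows no change from the start.
- **Forces:** the readings at the end of each move never passed about 10 N.

**What went wrong:** partway through the turn, joint 6 ran into the end of its range. It read -2.551 rad against a limit of -2.55, about the size of the sensor noise, but it may count as having passed the range. The tool slid inward and tilted about 2 degrees. I turned the wrist back, centred on the knob again and finished at a fixed yaw.

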